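Close the vase cradle past its eccentric lock

ROBOT

A 6-joint arm with a two-finger parallel gripper is mounted at the origin on the work surface. World frame = base frame: x ahead of the robot, y to its left, z up, the work surface at z = 0. Lengths are in m, angles in rad, forces in N, time in s.
With the tool pointing down it reaches from about 0.375 to 0.9 m from the base axis. Payload 3.1 kg.
Tool frame: the origin (TCP) lies on the centre line of the jaws, within the pads' length; the fingertips stand robot.nose_length ahead of it and the grasp point (between the pads) lies 6 mm ahead of it (robot.nose_length is the distance from the TCP to the fingertips, in m); z points along the fingers, y is the line along which they close (so a half turn about z gives the same grasp; the last joint's range is limited). The gripper opens to 87 mm and grips with 3 to 60 N. Pads are 19 mm wide; open, the fingers measure 117 mm over their backs; the gripper's body (75 mm by 190 mm) begins 51 mm behind the grasp point.
Start: joints at [-1.395, 0.527, 1.433, -0, 1.181, -0.178], TCP at [0.217, -0.586, 0.248] pointing down, gripper open.
Joint ranges: [-3.08, 3.08], [-0.75, 2.2], [0.22, 2.44], [-1.43, 4.57], [0, 2.65], [-2.85, 2.85]. Speed limits (rad/s): [2.79, 2.79, 3.14, 3.14, 3.14, 3.14].

INTERFACE

Orientations are given as a unit quaternion [x, y, z, w].
In Python, from rig import robot gives the robot as it stands.
- The arm moves only by the shell command python3 -m crank 'ROWS' [FORCE]. ROWS is JSON, one flat list of numbers, 7 for each row, row after row: the shift along the tool's x, y, z in mm, then the turn, a rotation vector about the tool's x, y, z in degrees, then the closure in counts, from 0 (fully open) to 255 (shut). In form: [x, y, z, ax, ay, az, fingers, x, y, z, ax, ay, az, fingers, ...]. A call has exactly 5 rows; each row is the pose to reach, as a shift and turn from the pose commanded when the call began, along the tool's axes at that moment; what a row does not reach only later rows make up. A row lasts 1/12 s, in which the tool goes at most 41.7 mm and 7.16 degrees, less where a joint would pass 70% of its speed; a pose out of reach is approached as far as the arm can. A call with a gripper value outside its range is refused whole. The fingers move at their own pace and stop on an object; FORCE is the grip in N (left out, the last holds). Time passes only in rows, so rows that repeat a pose let the fingers close, or fill a call up. It gives the time, the measured TCP pose, the force, the opening and the grip force at its end, in the units of the state.
- robot.get_obs(): the state, without advancing time (a new reading comes with each control period).
- robot.camera(name): name is "side" or "top" or "wrist"; returns a dict with "pixels" (420x560x3 uint8, red, green, blue), "intrinsics" (3x3 intrinsics, pixels), "k1" (the pictures are not rectified: a ray, as slopes to the right and down, at radius r is drawn at 1 + k1 r^2 times it, then the intrinsics apply), "extrinsics" (4x4, takes a point from camera to world coordinates); the wrist camera has in their place "mount" (4x4, takes a point from camera to tool coordinates, whose origin is the TCP and whose axes are the flange's). Camera axes: x right, y down, z forward; pixel columns grow to the right and rows downward; lengths in m; the calibration is good to about 2 mm. A picture is of the moment at which its call begins: read the wrist's pose just before it. There is no depth.
- robot.hand_in(): hands the job in; it is judged then, once.
The state is a dict: "time": time; "q": joint angles; "joint_velocities": joint speeds; "joint_torque": joint torques, N m; "position": TCP position; "tool_rot": TCP orientation; "ft_force": force on the tool from outside, world axes, zero at the start; "moment": the same for the moment, N m; "grip_width": finger opening in m; "grip_force": force on a finger pad.
Only numpy, scipy, OpenCV 4.12 (cv2) and the standard library are available. Lean on these libraries where they do the work, as an engineer would, in place of code of your own. Each camera call takes 0.05 s, during which the arm holds its last target. There are 200 camera calls.

TASK

Make the flower vase secure in its cradle: with a fingertip push the red lever's orange post round until the lever points at the middle of the green marks, which brings the brass cam to its low point, and only then push the blue plate of the sliding jaw straight forward until the jaw is fully home against its stop. Only push, never grip or lift, do not touch the vase and leave everything else on the counter where it is, then draw the hand back.

Things in the scene. Friction and masses are not known exactly. Their poses are not given: they have to be found in the camera images.
- cradle: Vase cradle: white board 340 x 260 x 15 mm screwed to the counter. Origin on the counter; x is 'forward', the way the jaw closes (roughly away from the robot), y left, z up. Board spans x -170..170, y -165..95. The jaw runs along y = 40 mm; the cam pivot is at x 20, y -55. Two black V pads and a bar (x 75..155, y -30..90) rise to 70 mm above the counter.
- cam (a joint): Angle of brass cam and red lever, rad: 0 = lever at the middle of the green marks = low point; positive = clockwise from above. Starts at 1.5 to 2.3 (red marks), so turn it counter-clockwise; stops at -0.9 and 2.6, none at the low point. Needs about 3 N at the post; stays where left. The cam (radius 30, 16 mm off-centre, top 45 mm above the counter) blocks the jaw unless within about 0.4 rad of 0.
- lever_post (a point): Point on the axis of the upright orange post at the end of the red lever, 85 mm above the counter. The post is 16 mm in diameter, from 48 to 105 mm above the counter, 75 mm from the pivot; push it sideways with a fingertip. The red lever bar (14 mm wide) runs from the pivot to the post, 48 to 58 mm above the counter.
- cam_pivot (a point): Point on the vertical pivot axis of the cam and lever, 85 mm above the counter (the hardware there ends at 58 mm).
- low_mark (a point): Middle of the row of green marks painted on the board, a black line there, 98 mm from the pivot axis: the lever must point here from the pivot. Red marks follow on clockwise from the green ones.
- jaw (a joint): Travel of the sliding jaw along the cradle's x, m: 0 = fully back, 0.045 = fully home (a hard stop). Starts between 0 and 0.012. Slides with about 3 N of friction and stays where it is left.
- push_face (a point): Centre of the rear face of the blue upright plate of the jaw, 60 mm above the counter; push it along the cradle's +x. Plate 60 mm wide, 10 thick, from 18 to 85 mm above the counter. Ahead of it: carriage 60 wide, 43 high; rubber pad face at 100 mm, 75 high. A steel follower lug at 50..70 mm ahead sticks out 85 mm from the carriage's right side, top 43 mm high.
- seat (a point): Where the axis of the vase stands when it rests against both V pads, at the top of the board (15 mm above the counter), on the centre line of the jaw: straight ahead (cradle +x) of point push_face.
- vase: Open green glass vase, 68 mm in diameter, 120 mm high, standing on the board in front of the V pads, 1 to 5 mm short of them; origin at the centre of its underside, z up. The closing jaw pushes it the last millimetres into the V and leaves 1 mm of play. Not to be touched by the robot.
- spool: Bystander: cardboard spool of pink ribbon, 64 mm in diameter, 38 mm high, lying flat on the counter left of the cradle; origin under its centre.
- jar: Bystander: amber jar with a brass lid, 54 mm in diameter, 75 mm high, right of the cradle; origin under its centre.
- phone: Bystander: phone lying flat, 150 x 73 x 10 mm; origin under its centre.
- spray: Bystander: white spray bottle, 70 mm in diameter, 190 mm high; origin under its centre.
- pot: Bystander: terracotta pot, 94 mm in diameter, 78 mm high; origin under its centre.
- tape: Bystander: roll of green florist's tape lying flat, 70 mm in diameter, 25 mm high; origin under its centre.

How it is judged:
On the way, in this order (a step that is already met when the one before it is completed fails the run):
1. the cam is at its low point (within 0.3 rad) while the jaw is still back (value of joint cam between -0.3 and 0.3 rad and value of joint jaw below 0.022 m), for 0.2 s.
2. the jaw is pushed home (value of joint jaw above 0.042 m), for 0.2 s.
At the end, for the whole second after the job is handed in: The jaw is within 3 mm of its home stop, the cam within 0.4 rad of its low point, and the vase stands upright and at rest within 6 mm of its seat in the V (value of joint jaw above 0.042 m and value of joint cam between -0.4 and 0.4 rad and distance between vase and seat below 0.006 m and angle between vase's own z axis and vertical below 0.05 rad and linear speed of vase below 0.02 m/s); the robot touches nothing.
It fails at once if the jaw is pushed forward (past 22 mm) before the cam is at its low point (more than 0.5 rad off) (value of joint jaw above 0.022 m and (value of joint cam above 0.5 rad or value of joint cam below -0.5 rad)).
It fails at once if the robot touches the vase (contact force between any of the fingers, the arm and vase above 0.5 N).
It fails at once if the vase is lifted or tipped (z of vase in the frame of cradle above 0.025 m or angle between vase's own z axis and vertical above 0.2 rad).
It fails at once if the cam lever is gripped or forced (more than 30 N), or the jaw is gripped or rammed (more than 40 N) (contact force between the fingers and cam above 30 N or contact force between the fingers and jaw above 40 N).
It fails at once if a bystander is moved more than 15 mm (distance of any of spool, jar, phone, spray, pot, tape from where it was at the start of the episode above 0.015 m).
It also fails if it takes over 48 s, if anything falls off the work surface, if the arm or the gripper's body presses on something with over 40 N, if the wrist force passes 120 N, or if a joint passes its speed limit or range.

## Working session

There is one attempt and no reset: what is moved stays moved. The work goes in short steps, Python scripts to look and compute and a shell command to move; the robot and the scene stay as the last step left them, time stands still between calls to the robot, and variables do not carry over. Pictures are saved under pics/ and viewed, at most 10 in all, crops included, and the job is handed in when it is done.

```bash
ls; mkdir -p pics; python3 - <<'E'
from rig import robot
import cv2
print(robot.nose_length); o=robot.get_obs(); print(o)
for n in("top","side"):
    c=robot.camera(n); cv2.imwrite(f"pics/{n}0.png",c["pixels"][:,:,::-1]); print(n,c["intrinsics"].tolist(),c["k1"],c["extrinsics"].tolist())
E
```

```text
pics
0.025
{'time': 0.0, 'q': array([-1.39450282e+00,  5.28461569e-01,  1.43388461e+00,  7.57902031e-06,
        1.18140861e+00, -1.78489267e-01]), 'joint_velocities': array([-0.00038841,  0.00069607,  0.00031326,  0.00029599, -0.00174121,
        0.0013064 ]), 'joint_torque': array([-1.20392549e-03, -4.40050864e+01, -1.76591563e+01,  6.32253173e-02,
        5.84886339e-02, -1.75032460e-04]), 'position': array([ 0.21703235, -0.58538872,  0.24658004]), 'tool_rot': array([ 9.84307043e-01,  1.76460979e-01,  4.69115104e-06, -1.08105992e-03]), 'ft_force': array([-0.01795085, -0.58436952,  0.12896934]), 'moment': array([-0.02746504,  0.01918116, -0.00254387]), 'grip_force': 0.0, 'grip_width': 0.08724351358654577}
top [[489.1363590702741, 0.0, 280.41013337156517], [0.0, 489.1363590702741, 218.67220400764205], [0.0, 0.0, 1.0]] 0.031799731368964614 [[-0.0023816779110675994, -0.9949613411903684, 0.10023101888632788, 0.40876906893279674], [-0.9999541780738062, 0.0032989262292298996, 0.008986592150140986, -0.023271323496540135], [-0.00927196651562162, -0.10020502293995835, -0.9949236071249572, 1.6184998335451115], [0.0, 0.0, 0.0, 1.0]]
side [[497.6396680780259, 0.0, 277.021085649161], [0.0, 497.6396680780259, 214.5438254615549], [0.0, 0.0, 1.0]] -0.15119416496445742 [[0.8597055044931597, -0.32682127630755087, 0.3925484669398995, -0.09553069830627875], [-0.5107680861544185, -0.5571680403694715, 0.6547363873781534, -1.1036099234326473], [0.004733678307020887, -0.7633817054027078, -0.6459303090474536, 1.1435332293330747], [0.0, 0.0, 0.0, 1.0]]
```

View pics/top0.png

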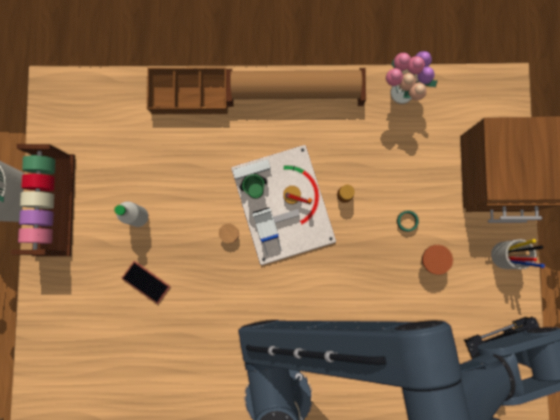

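View pics/side0.png

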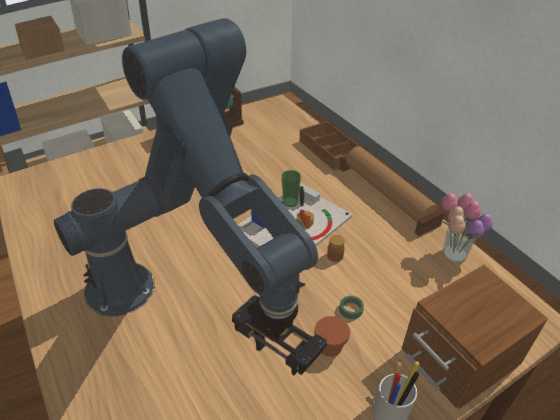

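The top view shows the board with corners near (233,166), (304,147), (334,242) and (263,265). The blue plate is near (269,238), the pivot near (292,195), and the lever points right to about (310,202). In the side view, the hand sits beside the pot with the cradle behind it. I'll enlarge the top view next.

```bash
python3 - <<'E'
import cv2
im=cv2.imread("pics/top0.png")[138:273,210:365]
cv2.imwrite("pics/topc.png",cv2.resize(im,None,fx=4,fy=4,interpolation=cv2.INTER_CUBIC))
E
```

```text
(no output)
```

View pics/topc.png

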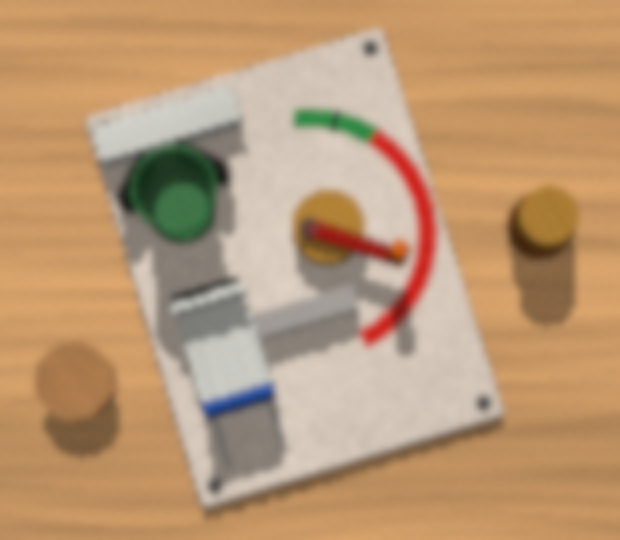

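The crop shows the board corners clearly. In crop pixels, the pivot is (310,228), the orange post top (399,250), the black mark (335,121), and the blue plate's rear edge runs (207,412) to (273,393).

```bash
cat > h.py <<'E'
import numpy as np, cv2
from scipy.spatial.transform import Rotation as R
def ray(c,u,v,T=None):
    K=c["intrinsics"]; d=np.array([(u-K[0,2])/K[0,0],(v-K[1,2])/K[1,1]]); s=d.copy()
    for _ in range(20): s=d/(1+c["k1"]*(s@s))
    T=c["extrinsics"] if T is None else T
    return T[:3,3],T[:3,:3]@np.r_[s,1]
def atz(c,u,v,z,T=None):
    o,d=ray(c,u,v,T); return o+d*(z-o[2])/d[2]
def fit(P,W):
    P,W=np.array(P)[:,:2],np.array(W)[:,:2]; a=P-P.mean(0); b=W-W.mean(0)
    th=np.arctan2((a[:,0]*b[:,1]-a[:,1]*b[:,0]).sum(),(a*b).sum()); c,s=np.cos(th),np.sin(th); M=np.array([[c,-s],[s,c]])
    t=W.mean(0)-M@P.mean(0); return th,M,t,W-(P@M.T+t)
E
python3 - <<'E'
from h import *
from rig import robot
c=robot.camera("top")
f=lambda x,y,z:atz(c,210+(x+.5)/4-.5,138+(y+.5)/4-.5,z)
W=[f(87,120,.015),f(380,30,.015),f(503,420,.015),f(205,508,.015)]
P=[[.17,.095],[.17,-.165],[-.17,-.165],[-.17,.095]]
th,M,t,r=fit(P,W); print(th,t,r*1000)
cr=lambda w:M.T@(w[:2]-t)
for n,a in dict(pivot=(310,228,.058),post=(399,250,.105),mark=(335,121,.015),pl=(207,412,.085),pr=(273,393,.085),vaseRim=(178,178,.12),jar=(547,217,.075),spool=(76,381,.038)).items():
    w=f(*a); print(n,w.round(4),(cr(w)*1000).round(1))
E
```

```text
0.293767441427218 [0.60722431 0.01616047] [[-0.69132731 -2.1753574 ]
 [-0.68786535  2.25604762]
 [-1.38525004  2.44440931]
 [ 2.7644427  -2.52509953]]
pivot [ 0.6438 -0.031   0.058 ] [ 21.3 -55.7]
post [ 0.6191 -0.1001  0.105 ] [ -22.3 -114.7]
mark [ 0.7401 -0.0523  0.015 ] [ 107.3 -104. ]
pl [0.4942 0.0505 0.085 ] [-98.2  65.6]
pr [ 0.509  -0.0013  0.085 ] [-99.1  11.7]
vaseRim [0.674  0.0716 0.12  ] [79.9 33.7]
jar [ 0.6493 -0.2195  0.075 ] [ -28.  -237.8]
spool [0.5223 0.1589 0.038 ] [-40.  161.2]
```

```bash
cat >> h.py <<'E'
TH=0.29377; TR=np.array([.60722,.01616]); MC=np.array([[np.cos(TH),-np.sin(TH)],[np.sin(TH),np.cos(TH)]])
def w2c(p): return np.r_[MC.T@(p[:2]-TR),p[2]]*1000
def go(o,*goals):
    "goals: cradle mm x,y,TCP z -> tool shift mm; and turn to align tool x with cradle x"
    Rt=R.from_quat(o["tool_rot"]); G=R.from_euler('z',TH)*R.from_euler('x',np.pi)
    print("t",o["time"],"cradle tcp",w2c(o["position"]).round(1),"F",o["ft_force"].round(1),"turn",(Rt.inv()*G).as_rotvec(True).round(1))
    for g in goals:
        w=np.r_[MC@(np.array(g[:2])/1000)+TR,g[2]/1000]; print(g,((Rt.inv().apply(w-o["position"]))*1000).round(1))
E
python3 - <<'E'
from h import *
from rig import robot
go(robot.get_obs(),(-60,-115,220),(-60,-115,103))
E
```

```text
t 0.15 cradle tcp [-547.7 -463.   246.8] F [ 0.4 -0.  -0.3] turn [-0.1 -0.   3.5]
(-60, -115, 220) [ 508.  -317.5   27.5]
(-60, -115, 103) [ 508.  -317.3  144.5]
```

```bash
python3 -m crank '[34,-21,2,0,0,1,255,68,-42,4,0,0,2,255,102,-64,6,0,0,3,255,136,-85,8,0,0,3.5,255,170,-106,9,0,0,3.5,255]' 5; python3 - <<'E'
from h import *
from rig import robot
go(robot.get_obs(),(-60,-115,220),(-60,-115,103))
E
```

```text
time: 0.57
position: [0.3403, -0.4257, 0.238]
tool_rot: [0.989, 0.146, -0.0, -0.001]
ft_force: [0.6, -0.3, -0.1]
grip_width: 0.0616
grip_force: 0.0
t 0.5667 cradle tcp [-383.5 -345.7  238. ] F [ 0.6 -0.3 -0.1] turn [-0.1  0.  -0.1]
(-60, -115, 220) [ 323.2 -231.1   18.3]
(-60, -115, 103) [ 323.2 -230.9  135.3]
```

```bash
python3 -m crank '[34,-23,2,0,0,0,255,68,-46,4,0,0,0,255,102,-69,6,0,0,0,255,136,-92,8,0,0,0,255,160,-115,9,0,0,0,255]'; python3 -m crank '[34,-22,2,0,0,0,255,68,-45,4,0,0,0,255,102,-67,6,0,0,0,255,136,-90,8,0,0,0,255,145,-97,9,0,0,0,255]'; python3 -m crank '[0,0,0,0,0,0,255,0,0,0,0,0,0,255,0,0,0,0,0,0,255,0,0,0,0,0,0,255,0,0,0,0,0,0,255]';  python3 - <<'E'
from h import *
from rig import robot
o=robot.get_obs(); go(o,(-60,-115,220),(-60,-115,103))
c=robot.camera("wrist"); cv2.imwrite("pics/w1.png",c["pixels"][:,:,::-1])
np.savez("w1.npz",K=c["intrinsics"],k1=c["k1"],m=c["mount"],p=o["position"],q=o["tool_rot"])
E
```

```text
time: 0.98
position: [0.4614, -0.2691, 0.2293]
tool_rot: [0.989, 0.147, 0.0, -0.0]
ft_force: [-1.0, 0.4, -0.7]
grip_width: 0.0282
grip_force: 0.0
time: 1.4
position: [0.5732, -0.1318, 0.2203]
tool_rot: [0.989, 0.148, 0.001, -0.001]
ft_force: [-0.4, -0.3, 0.3]
grip_width: 0.0016
grip_force: 0.0
time: 1.82
position: [0.5695, -0.1379, 0.2207]
tool_rot: [0.989, 0.145, -0.0, 0.0]
ft_force: [0.6, 0.6, 0.2]
grip_width: 0.0004
grip_force: 0.0
t 1.8167 cradle tcp [ -80.7 -136.5  220.7] F [0.6 0.6 0.2] turn [ 0.   0.  -0.1]
(-60, -115, 220) [ 20.6 -21.5   0.7]
(-60, -115, 103) [ 20.7 -21.6 117.7]
```

View pics/w1.png

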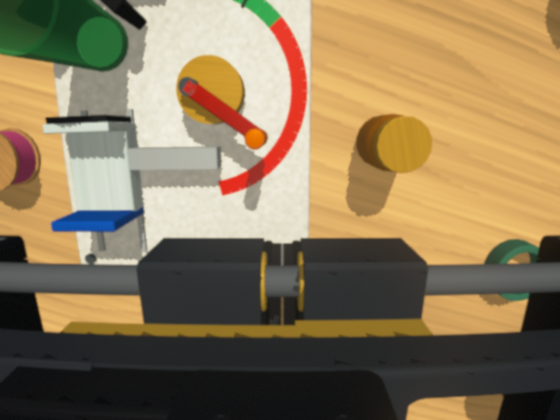

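The wrist view shows the lever pivot at (188,88), post top at (256,138), black mark at (246,3), and the red arc ending at (222,188). The closed fingers are at the bottom centre.

```bash
python3 - <<'E'
from h import *
d=np.load("w1.npz"); c=dict(intrinsics=d["K"],k1=float(d["k1"]))
A=np.eye(4);A[:3,:3]=R.from_quat(d["q"]).as_matrix();A[:3,3]=d["p"];T=A@d["m"]
print("cam cradle",w2c(T[:3,3]).round(0))
for n,a in dict(pivot=(188,88,.058),post=(256,138,.105),mark=(246,3,.015),plTopR=(143,210,.085),plTopL=(60,212,.085),plR=(134,226,.085),plL=(52,230,.085),arcred=(222,188,.015)).items(): print(n,w2c(atz(c,*a,T)).round(1))
E
```

```text
cam cradle [ -15. -136.  358.]
pivot [ 19.3 -55.8  58. ]
post [ -22.3 -117.2  105. ]
mark [ 101.1 -103.    15. ]
plTopR [-82.  -17.7  85. ]
plTopL [-83.5  57.9  85. ]
plR [-96.2  -8.2  85. ]
plL [-100.    68.6   85. ]
arcred [-75.9 -73.8  15. ]
```

Wrist and top measurements agree to about 2 mm, so I'm descending behind the post.

```bash
python3 -m crank '[21,-22,1,0,0,0,255,21,-22,36,0,0,0,255,21,-22,71,0,0,0,255,21,-22,103,0,0,0,255,21,-22,118,0,0,0,255]'; python3 -m crank '[3,0,0,0,0,0,255,6,0,0,0,0,0,255,6,0,0,0,0,0,255,6,0,0,0,0,0,255,6,0,0,0,0,0,255]';  python3 - <<'E'
from h import *
from rig import robot
o=robot.get_obs(); print(o["position"])
# finger centre path: post at pivot+75*(cos,sin), finger 18 behind in x
go(o,*[(20+75*np.cos(np.radians(a))-18,-55+75*np.sin(np.radians(a)),103) for a in (-126,-115,-105,-95,-85,-75,-65,-55,-45,-35,-30)])
E
```

```text
time: 2.28
position: [0.5815, -0.1092, 0.0991]
tool_rot: [0.989, 0.146, -0.003, -0.001]
ft_force: [0.4, 0.1, 0.2]
grip_width: 0.0006
grip_force: 0.0
time: 2.7
position: [0.5909, -0.108, 0.1043]
tool_rot: [0.989, 0.146, 0.002, 0.001]
ft_force: [-0.4, -0.1, 0.7]
grip_width: 0.0006
grip_force: 0.0
[ 0.59089177 -0.10801718  0.10430767]
t 2.7 cradle tcp [ -51.6 -114.1  104.3] F [-0.4 -0.1  0.7] turn [ 0.1 -0.2 -0. ]
(np.float64(-42.08389392193548), np.float64(-115.67627457812105), 103) [9.5 1.5 1.3]
(np.float64(-29.69636963055245), np.float64(-122.97308402774875), 103) [21.9  8.8  1.4]
(np.float64(-17.411428382689063), np.float64(-127.44443697168012), 103) [34.2 13.3  1.4]
(np.float64(-4.5366807060743675), np.float64(-129.7146023568809), 103) [47.  15.6  1.5]
(np.float64(8.53668070607436), np.float64(-129.7146023568809), 103) [60.1 15.6  1.5]
(np.float64(21.411428382689053), np.float64(-127.44443697168012), 103) [73.  13.3  1.5]
(np.float64(33.696369630552454), np.float64(-122.97308402774874), 103) [85.3  8.8  1.6]
(np.float64(45.01823272632846), np.float64(-116.43640332167439), 103) [96.6  2.3  1.6]
(np.float64(55.033008588991066), np.float64(-108.03300858899107), 103) [106.6  -6.1   1.6]
(np.float64(63.43640332167439), np.float64(-98.01823272632845), 103) [115.  -16.1   1.6]
(np.float64(66.9519052838329), np.float64(-92.5), 103) [118.5 -21.7   1.6]
```

```bash
python3 -m crank '[5,1,0,0,0,0,255,10,2,0,0,0,0,255,16,5,0,0,0,0,255,22,9,0,0,0,0,255,28,11,0,0,0,0,255]'; python3 -m crank '[6,2,0,0,0,0,255,12,4,0,0,0,0,255,18,4,0,0,0,0,255,24,5,0,0,0,0,255,30,5,0,0,0,0,255]';  python3 - <<'E'
from h import *
from rig import robot
o=robot.get_obs(); go(o)
c=robot.camera("top"); im=c["pixels"][138:273,210:365,::-1]
cv2.imwrite("pics/topb.png",cv2.resize(im,None,fx=4,fy=4,interpolation=cv2.INTER_CUBIC))
E
```

```text
time: 3.12
position: [0.6195, -0.1105, 0.1025]
tool_rot: [0.989, 0.147, -0.001, 0.0]
ft_force: [-3.6, -3.4, 1.2]
grip_width: 0.0007
grip_force: 2.3
time: 3.53
position: [0.6506, -0.1065, 0.1023]
tool_rot: [0.989, 0.146, 0.0, 0.0]
ft_force: [-3.2, -3.8, -0.0]
grip_width: 0.0004
grip_force: 1.8
t 3.5333 cradle tcp [   6.  -130.   102.3] F [-3.2 -3.8 -0. ] turn [ 0.  0. -0.]
```

View pics/topb.png

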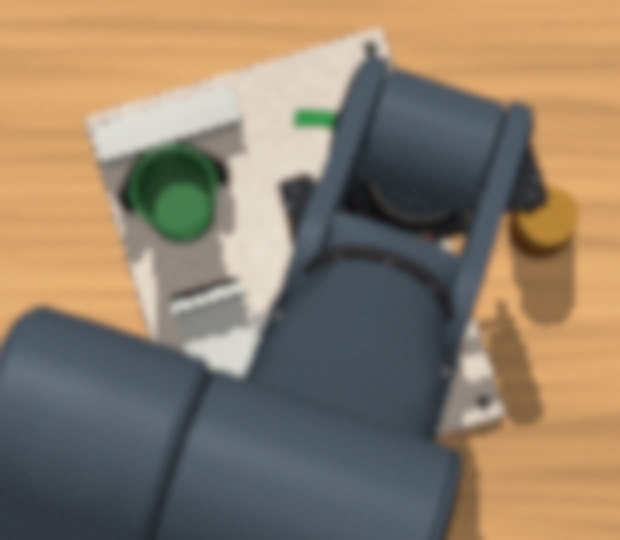

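The arm hides the lever in this view, but the hand at (400,180) clears the jar and the vase. I'll check with the wrist camera.

```bash
python3 - <<'E'
from h import *
from rig import robot
o=robot.get_obs(); c=robot.camera("wrist"); cv2.imwrite("pics/w2.png",c["pixels"][:,:,::-1])
np.savez("w2.npz",K=c["intrinsics"],k1=c["k1"],m=c["mount"],p=o["position"],q=o["tool_rot"])
E
```

```text
(no output)
```

View pics/w2.png

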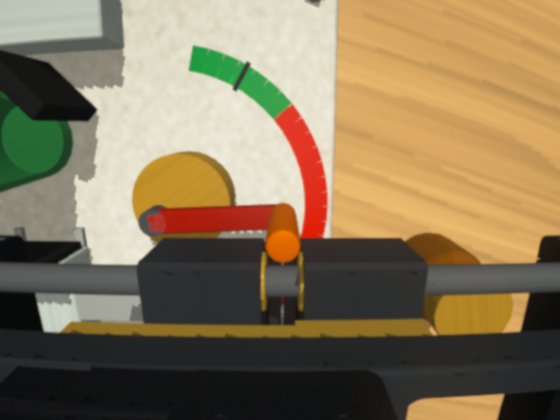

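The wrist view has the post at (283,240), centred on the closed fingers. The lever runs horizontally from the pivot at (156,220), and the black mark is at (242,76). I'll continue along the arc.

```bash
python3 -m crank '[8,-1,0,0,0,0,255,15,-3,0,0,0,0,255,22,-5,0,0,0,0,255,28,-7,0,0,0,0,255,33,-10,0,0,0,0,255]'; python3 -m crank '[4,-3,0,0,0,0,255,8,-6,0,0,0,0,255,12,-9,0,0,0,0,255,15,-12,0,0,0,0,255,15,-12,0,0,0,0,255]';  python3 - <<'E'
from h import *
from rig import robot
o=robot.get_obs(); go(o,(67,-92.5,103)); c=robot.camera("wrist"); cv2.imwrite("pics/w3.png",c["pixels"][:,:,::-1])
np.savez("w3.npz",K=c["intrinsics"],k1=c["k1"],m=c["mount"],p=o["position"],q=o["tool_rot"])
E
```

```text
time: 4.05
position: [0.6799, -0.0872, 0.1029]
tool_rot: [0.989, 0.146, 0.001, 0.001]
ft_force: [0.7, -4.3, 0.7]
grip_width: 0.0003
grip_force: 1.8
time: 4.47
position: [0.6896, -0.0694, 0.1024]
tool_rot: [0.989, 0.147, -0.0, -0.001]
ft_force: [-0.8, 0.8, 0.3]
grip_width: 0.0007
grip_force: 0.2
t 4.4667 cradle tcp [  54.1 -105.8  102.4] F [-0.8  0.8  0.3] turn [-0.1 -0.   0. ]
(67, -92.5, 103) [ 13.  -13.3  -0.5]
```

View pics/w3.png

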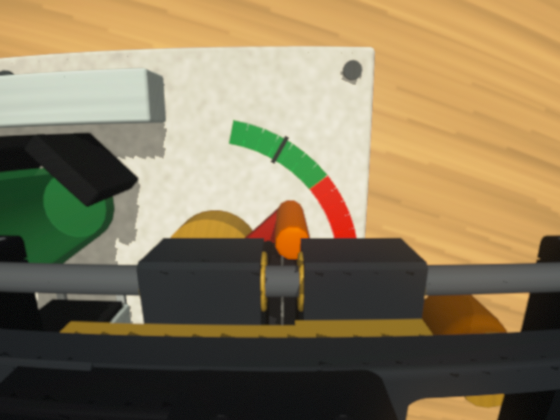

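The post at (290,230) is centred on the fingers, with the lever inside the green zone edge at about -44°. The mark at (280,150) is still about 14° further on.

```bash
python3 -m crank '[4,-3,0,0,0,0,255,7,-6,0,0,0,0,255,10,-9,0,0,0,0,255,13,-12,0,0,0,0,255,14,-13,0,0,0,0,255]'; python3 -m crank '[0,0,0,0,0,0,255,0,0,0,0,0,0,255,-6,5,0,0,0,0,255,-12,10,0,0,0,0,255,-18,12,0,0,0,0,255]'; python3 -m crank '[-4,0,-30,0,0,0,255,-15,0,-65,0,0,0,255,-40,0,-100,0,0,0,255,-75,0,-105,0,0,0,255,-100,0,-105,0,0,0,255]'; python3 -m crank '[0,0,0,0,0,0,255,0,0,0,0,0,0,255,0,0,0,0,0,0,255,0,0,0,0,0,0,255,0,0,0,0,0,0,255]'; python3 - <<'E'
from h import *
from rig import robot
o=robot.get_obs(); go(o); c=robot.camera("wrist"); cv2.imwrite("pics/w4.png",c["pixels"][:,:,::-1])
np.savez("w4.npz",K=c["intrinsics"],k1=c["k1"],m=c["mount"],p=o["position"],q=o["tool_rot"])
E
```

```text
time: 4.93
position: [0.6985, -0.0535, 0.1023]
tool_rot: [0.989, 0.147, -0.001, -0.001]
ft_force: [-4.2, -0.9, 0.5]
grip_width: 0.0004
grip_force: 2.2
time: 5.35
position: [0.6863, -0.0726, 0.1029]
tool_rot: [0.989, 0.146, 0.002, 0.001]
ft_force: [0.1, -0.2, -0.1]
grip_width: 0.0005
grip_force: 0.0
time: 5.77
position: [0.5898, -0.1018, 0.2113]
tool_rot: [0.989, 0.146, 0.003, 0.002]
ft_force: [-1.2, -1.0, -1.0]
grip_width: 0.0005
grip_force: 0.0
time: 6.18
position: [0.5907, -0.1002, 0.2072]
tool_rot: [0.989, 0.147, 0.0, 0.0]
ft_force: [0.2, 0.6, -0.2]
grip_width: 0.0004
grip_force: 0.0
t 6.1833 cradle tcp [ -49.5 -106.6  207.2] F [ 0.2  0.6 -0.2] turn [ 0. -0.  0.]
```

View pics/w4.png

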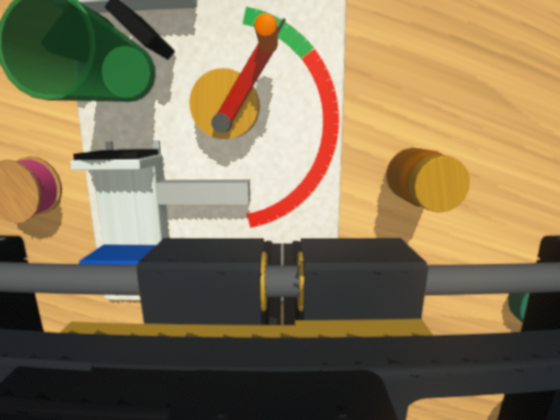

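The wrist view shows the lever at the low mark, with the post at (265,25) and the pivot at (222,122).

```bash
python3 - <<'E'
from h import *
from rig import robot
d=np.load("w4.npz"); c=dict(intrinsics=d["K"],k1=float(d["k1"]))
A=np.eye(4);A[:3,:3]=R.from_quat(d["q"]).as_matrix();A[:3,3]=d["p"];T=A@d["m"]
p=w2c(atz(c,222,122,.058,T));q=w2c(atz(c,265,25,.105,T));print(p,q,np.degrees(np.arctan2(*(q-p)[1::-1])),np.hypot(*(q-p)[:2]))
go(robot.get_obs(),(-132,40,200),(-132,40,90))
E
```

```text
[ 21.25276772 -56.41465659  58.        ] [ 83.48358698 -95.156368   105.        ] -31.904271985203184 73.30480931489956
t 6.2333 cradle tcp [ -49.6 -106.4  207.1] F [ 0.9 -0.4  0.2] turn [ 0. -0.  0.]
(-132, 40, 200) [ -82.3 -146.5    7.1]
(-132, 40, 90) [ -82.4 -146.5  117.1]
```

```bash
python3 -m crank '[-18,-31,1,0,0,0,255,-36,-63,2,0,0,0,255,-53,-95,4,0,0,0,255,-70,-125,6,0,0,0,255,-82,-147,7,0,0,0,255]'; python3 -m crank '[0,0,0,0,0,0,255,0,0,30,0,0,0,255,0,0,65,0,0,0,255,0,0,98,0,0,0,255,0,0,110,0,0,0,255]'; python3 -m crank '[0,0,0,0,0,0,255,0,0,0,0,0,0,255,5,0,0,0,0,0,255,10,0,0,0,0,0,255,14,0,0,0,0,0,255]'; python3 - <<'E'
from h import *
from rig import robot
o=robot.get_obs(); go(o,(-98-9.5,40,90),(-98-9.5+45,40,90))
E
```

```text
time: 6.65
position: [0.466, 0.0188, 0.1999]
tool_rot: [0.989, 0.147, -0.001, -0.001]
ft_force: [-0.2, 1.1, -0.2]
grip_width: 0.0007
grip_force: 0.0
time: 7.07
position: [0.468, 0.0169, 0.0871]
tool_rot: [0.989, 0.147, -0.002, -0.001]
ft_force: [-0.2, -0.8, 0.4]
grip_width: 0.0008
grip_force: 0.0
time: 7.48
position: [0.4841, 0.0207, 0.0919]
tool_rot: [0.989, 0.146, 0.002, 0.001]
ft_force: [0.2, -0.3, 0.3]
grip_width: 0.0004
grip_force: 0.0
t 7.4833 cradle tcp [-116.5   40.    91.9] F [ 0.2 -0.3  0.3] turn [ 0.1 -0.2 -0. ]
(-107.5, 40, 90) [ 9.  -0.   1.9]
(-62.5, 40, 90) [54.  -0.   2.1]
```

```bash
python3 -m crank '[4,0,0,0,0,0,255,8,0,0,0,0,0,255,12,0,0,0,0,0,255,16,0,0,0,0,0,255,20,0,0,0,0,0,255]'; python3 -m crank '[3,0,0,0,0,0,255,6,0,0,0,0,0,255,9,0,0,0,0,0,255,12,0,0,0,0,0,255,15,0,0,0,0,0,255]'; python3 - <<'E'
from h import *
from rig import robot
go(robot.get_obs())
E
```

```text
time: 7.9
position: [0.5007, 0.0268, 0.0906]
tool_rot: [0.989, 0.146, -0.001, -0.0]
ft_force: [-2.2, -0.9, 2.9]
grip_width: 0.0008
grip_force: 1.5
time: 8.32
position: [0.5154, 0.0312, 0.0904]
tool_rot: [0.989, 0.146, -0.0, -0.0]
ft_force: [-2.7, -0.2, 2.0]
grip_width: 0.0005
grip_force: 1.4
t 8.3167 cradle tcp [-83.5  41.   90.4] F [-2.7 -0.2  2. ] turn [-0.  0. -0.]
```

```bash
python3 -m crank '[2,0,0,0,0,0,255,4,0,0,0,0,0,255,6,0,0,0,0,0,255,8,0,0,0,0,0,255,9,0,0,0,0,0,255]'; python3 -m crank '[1,0,0,0,0,0,255,2,0,0,0,0,0,255,3,0,0,0,0,0,255,4,0,0,0,0,0,255,4,0,0,0,0,0,255]'; python3 - <<'E'
from h import *
from rig import robot
go(robot.get_obs())
E
```

```text
time: 8.73
position: [0.5242, 0.0338, 0.0904]
tool_rot: [0.989, 0.146, -0.0, -0.0]
ft_force: [-3.8, 0.8, 1.2]
grip_width: 0.0005
grip_force: 1.3
time: 9.15
position: [0.5247, 0.0339, 0.0905]
tool_rot: [0.989, 0.147, -0.004, 0.0]
ft_force: [-8.6, -4.2, 5.6]
grip_width: 0.0003
grip_force: 4.9
t 9.15 cradle tcp [-73.9  40.9  90.5] F [-8.6 -4.2  5.6] turn [-0.1  0.4  0.1]
```

```bash
python3 -m crank '[1,0,0,0,0,0,255,2,0,0,0,0,0,255,3,0,0,0,0,0,255,3,0,0,0,0,0,255,3,0,0,0,0,0,255]'; python3 - <<'E'
from h import *
from rig import robot
go(robot.get_obs())
E
python3 -m crank '[-4,0,0,0,0,0,255,-8,0,0,0,0,0,255,-16,0,0,0,0,0,255,-28,0,0,0,0,0,255,-40,0,0,0,0,0,255]'; python3 -m crank '[0,0,-20,0,0,0,255,0,0,-55,0,0,0,255,0,0,-90,0,0,0,255,0,0,-125,0,0,0,255,0,0,-160,0,0,0,255]'; python3 -m crank '[-10,30,0,0,0,0,255,-20,65,0,0,0,0,255,-30,100,0,0,0,0,255,-40,135,0,0,0,0,255,-50,170,0,0,0,0,255]'; python3 -m crank '[-5,35,0,0,0,0,255,-10,75,0,0,0,0,255,-15,110,0,0,0,0,255,-15,120,0,0,0,0,255,-15,120,0,0,0,0,255]'; python3 - <<'E'
from h import *
from rig import robot
go(robot.get_obs())
c=robot.camera("top"); im=c["pixels"][138:273,210:365,::-1]
cv2.imwrite("pics/tope.png",cv2.resize(im,None,fx=4,fy=4,interpolation=cv2.INTER_CUBIC))
E
```

```text
time: 9.57
position: [0.5248, 0.034, 0.0904]
tool_rot: [0.989, 0.147, -0.007, 0.0]
ft_force: [-13.7, -8.6, 10.5]
grip_width: 0.0003
grip_force: 7.8
t 9.5667 cradle tcp [-73.7  41.   90.4] F [-13.7  -8.6  10.5] turn [-0.1  0.8  0.1]
time: 9.98
position: [0.494, 0.0235, 0.0908]
tool_rot: [0.989, 0.146, 0.002, 0.001]
ft_force: [0.9, 0.5, 0.0]
grip_width: 0.0005
grip_force: 0.0
time: 10.4
position: [0.4934, 0.0238, 0.2525]
tool_rot: [0.989, 0.146, 0.002, 0.0]
ft_force: [0.9, -0.3, -0.7]
grip_width: 0.0004
grip_force: 0.0
time: 10.82
position: [0.4947, -0.1553, 0.2512]
tool_rot: [0.989, 0.147, 0.002, 0.001]
ft_force: [0.4, -0.2, -0.5]
grip_width: 0.0006
grip_force: 0.0
time: 11.23
position: [0.5155, -0.2764, 0.2506]
tool_rot: [0.99, 0.144, 0.001, 0.002]
ft_force: [-0.1, -0.2, 0.0]
grip_width: 0.0007
grip_force: 0.0
t 11.2333 cradle tcp [-172.5 -253.4  250.6] F [-0.1 -0.2  0. ] turn [ 0.2 -0.1 -0.2]
```

View pics/tope.png

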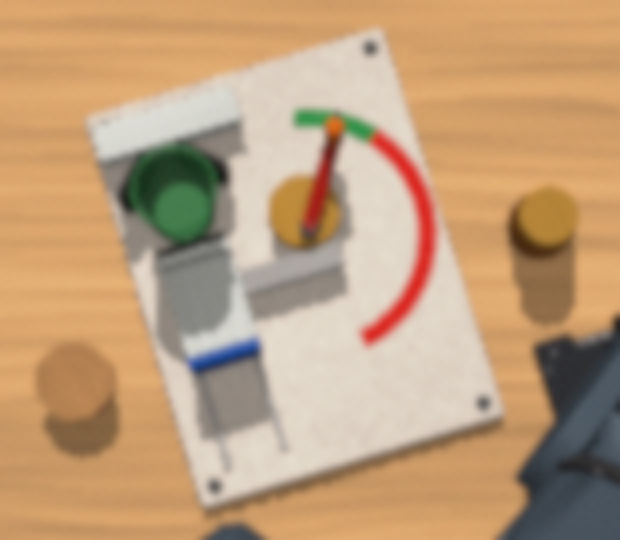

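The final top view shows the lever on the mark at (335,123) and the plate forward at (225,357), about 33 mm from its start. The pad is against the upright vase, and the jar and spool have not moved.

```bash
python3 -c "
from rig import robot
print(robot.hand_in())"
```

```text
the job is handed in; nothing more can be done
None
```

I turned the lever to the middle of the green marks, to within about 2°, then pushed the jaw forward until it stopped hard, drew the hand back clear and handed the job in; the hand-in returned no verdict.

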